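# Collect the memory module from the test bench recorder

### The arm

A 6-joint arm with a two-finger parallel gripper is mounted at the origin on the work surface. World frame = base frame: x ahead of the robot, y to its left, z up, the work surface at z = 0. Lengths are in mm, angles in rad, forces in N, time in s.
With the tool pointing down it reaches from about 375 to 975 mm from the base axis. Payload 3.8 kg.
Tool frame: the origin (TCP) lies on the centre line of the jaws, within the pads' length; the fingertips stand ahead of it and the grasp point (between the pads) lies 8 mm behind it (env.tip_extent is the z of the fingertips in the tool frame, in mm); z points along the fingers, y is the direction in which the jaws open and shut (so a half turn about z gives the same grasp; the last joint's range is limited). The gripper opens to 88 mm and grips with 3 to 60 N. Pads are 18 mm wide; open, the fingers measure 123 mm over their backs; the gripper's body (75 mm by 187 mm) begins 45 mm behind the grasp point.
Start: joints at [1.15, 0.264, 1.604, -0, 1.274, -0.037], TCP at [252.749, 625.888, 249.706] pointing down, gripper open.
Joint ranges: [-2.63, 2.63], [-0.94, 2.18], [0.31, 2.57], [-1.31, 4.45], [0, 2.66], [-2.55, 2.55]. Speed limits (rad/s): [2.57, 2.57, 3.14, 3.14, 3.14, 3.14].

### API

Orientations are given as a unit quaternion [w, x, y, z].
In Python, from rig import env gives the robot as it stands.
- The arm moves only by the tool step_arm, never from a script. Its argument "plan" is a list of rows, each a list of 4 numbers: the shift along the tool's x, y, z in m, then the turn about the tool's z in rad. In form: [[x, y, z, roll], ...]. A call has 1 to 20 rows; each row is the pose to reach, as a shift and turn from the pose measured when the call began, along the tool's axes at that moment; what a row does not reach only later rows make up. A row lasts 1/8 s, in which the tool goes at most 62.5 mm and 10.7 degrees, less where a joint would pass 70% of its speed; a pose out of reach is approached as far as the arm can. A call with a gripper value outside its range is refused whole. "claw" is the closure, from -1 (fully open) to 1 (shut), set as the call begins (left out, the last holds). The fingers move at their own pace and stop on an object; the grip force is fixed at half the most. Time passes only in rows, so rows that repeat a pose let the fingers close. It gives the time, the measured TCP pose, the force and the opening at its end, in the units of the state.
- env.observe(): the state, without advancing time (a new reading comes with each control period).
- env.capture(name): name is "side" or "top"; returns a dict with "image" (480x640x3 uint8, red, green, blue), "intrinsics" (3x3 intrinsics, pixels), "distortion" ([k1, k2, p1, p2, k3] as OpenCV has them; the pictures are not rectified), "rvec" (rotation vector, rad) and "tvec" (3), from world to camera coordinates, as OpenCV has them. Camera axes: x right, y down, z forward; pixel columns grow to the right and rows downward; lengths in mm; the calibration is good to about 2 mm. A picture is of the moment at which its call begins. There is no depth.
- env.sign_off(): hands the job in, once; it reports no verdict.
Trained networks look in a picture, given as the dict that the camera call returned (one of the last four; its "shot" number tells which), for a name from the list of things; names that differ only in an ending like _2 or _b are one class to them, and where a whole thing is asked for, a point or a joint stands for the part that bears it (a point fixed in the world has none). Each returns a list of dicts, best first, with "confidence" (0 to 1); they miss things now and then, are a little off and sometimes report something else, mostly with a low value. They report only what shows in the picture. A call takes as long as a camera call. They do not tell look-alikes from the thing itself.
- env.trace(picture, target): "pixels" (480x640 bool, what is visible of it) and "point" ([column, row] in pixels, amid what is visible of it).
The state is a dict: "clock": time; "joint_positions": joint angles; "qvel": joint speeds; "effort": joint torques, N m; "position": TCP position; "orientation": TCP orientation; "force": force on the tool from outside, world axes, zero at the start; "wrist_torque": the same for the moment, N m; "width": opening from 0.0 (shut) to 1.0 (fully open).
Only numpy, scipy, OpenCV 4.12 (cv2) and the standard library are available. Lean on these libraries where they do the work, as an engineer would, in place of code of your own. Each camera call takes 0.05 s, during which the arm holds its last target.

### The job

Slide the recorder's hood fully open, press the memory module straight down until its push-push latch lets go, and draw it out once it has sprung up. Set the module down gently, standing upright, inside the steel tray, then slide the hood fully shut again. Leave the other things on the bench where they are.

Things in the scene. Friction and masses are not known exactly. Their poses are not given: they have to be found in the camera images.
- recorder: Cream box fixed to the bench, 230 (x) x 140 (y) x 115 mm high, from x = -165 to +65 mm and y = -70 to +70 mm of its origin. Origin on the bench under the centre of the module's upright slot (73 x 43 mm); its -x side faces roughly towards the robot, z up. The hood slides on its flat top, along -x to open.
- hood_knob (a point): Centre of the dark steel grip block, 26 (x) x 20 (y) x 30 mm high, in the middle of the hood's top, 180 mm above the bench; axes as the recorder's. The hood is a painted sheet cover 90 (x) x 110 (y) x 50 mm (115 to 165 mm above the bench), open at its +x end only. Shut, the knob is right above the slot's centre.
- hood (a joint): Hood travel in m: 0 is fully shut (over the module), 0.12 fully open (slid 120 mm along the recorder's -x). About 2 N moves it; it stays where it is left. It may start up to 20 mm open.
- module_mid (a point): Centre (half-way up) of the memory module, 125 mm tall, 0.15 to 0.3 kg: aluminium body 70 (x) x 40 (y) x 85 mm high, and centred on it a ribbed grey grip 56 (x) x 26 (y) x 40 mm high. z points up the module; in its slot its axes are the recorder's. Latched, the body is flush with the recorder's top and the grip's top is 155 mm above the bench.
- module: The same module; origin at the centre of its underside. Latched, a bolt locks it: it cannot be pulled out. Pressed down 5 mm to the stop the latch lets go; as the press is eased off it follows the finger up to 22 mm above its latched height and stays there, loose. Lifting it a further 63 mm frees it from the slot.
- ejector (a joint): Height in m of the sprung plate under the module: 0 latched, about -0.005 pressed to the stop, +0.022 tripped and sprung up (it stays up). Some 5 N moves it down; the stop is firm and 10 to 15 N is sure to reach it; short of the last millimetre or two it goes back to latched.
- tray: Empty open steel tray with a dark rubber floor, fixed, 160 (x) x 130 (y) mm outside, walls 4 mm thick and 28 mm high; origin under its centre on the bench, inner floor 4 mm above it.
- gauge_foot (a point): Bystander: dial gauge on a stand, loose; this point is the centre of its round foot (70 mm across, 18 mm high); the post is 190 mm tall and the dial reaches 95 mm out to the stand's -y side.
- screwdriver_grip (a point): Bystander: loose screwdriver lying on the bench; this point is on its handle.
- control_box: Bystander: fixed cream box 110 x 100 x 90 mm with a red stop button and a black knob on top (112 mm in all); origin under its centre.
- scrap_bin: Bystander: fixed dark bin 140 x 110 x 60 mm with copper bushes; origin under its centre.
Mind the look-alikes: they are no part of the job. There is more than one size of the tray; the job needs the larger. Of the things that look like the module, the larger one is meant.

How it is judged (in metres and radians):
On the way, in this order (a step that is already met when the one before it is completed fails the run):
1. the hood is slid open (at least 100 mm) (value of joint hood above 0.1 m), for 0.1 s.
2. the module has been pressed to the stop and its latch has tripped: the ejector has sprung up (value of joint ejector above 0.017 m), for 0.1 s.
3. the module is drawn up out of the slot by the fingers (z of module_mid in the frame of recorder above 0.18 m and contact force between the fingers and module above 0.5 N), for 0.05 s.
4. the module stands upright in the tray, let go (x of module_mid in the frame of tray between -0.06 and 0.06 m and y of module_mid in the frame of tray between -0.05 and 0.05 m and z of module_mid in the frame of tray between 0.055 and 0.078 m and angle between module_mid's own z axis and vertical below 0.12 rad and linear speed of module below 0.03 m/s and contact force between the fingers and module below 0.1 N), for 0.2 s.
At the end, for the whole second after the job is handed in: The hood is shut (within 8 mm of its stop), the ejector is up, and the module stands in the tray: its centre within 60 mm (tray x) and 50 mm (tray y) of the tray's centre, on the floor, within 0.12 rad of upright, at rest and let go (all of step 4 and value of joint hood below 0.008 m and value of joint ejector above 0.017 m); the robot touches nothing.
It fails at once if the module is dropped: outside the slot, unheld, it moves faster than 0.7 m/s (a fall of about 25 mm) (linear speed of module above 0.7 m/s and contact force between the fingers and module below 0.05 N and (horizontal distance between module_mid and recorder above 0.03 m or z of module_mid in the frame of recorder above 0.17 m)).
It fails at once if the gauge stand is shifted more than 30 mm (distance of gauge_foot from where it was at the start of the episode above 0.03 m).
It fails at once if the screwdriver is shifted more than 30 mm (distance of screwdriver_grip from where it was at the start of the episode above 0.03 m).
It also fails if it takes over 61 s, if anything falls off the work surface, if the arm or the gripper's body presses on something with over 40 N, if the wrist force passes 120 N, or if a joint passes its speed limit or range.

## Working session

There is one attempt and no reset: what is moved stays moved. The work goes in short steps, Python scripts to look and compute and a tool call to move; the robot and the scene stay as the last step left them, time stands still between calls to the robot, and variables do not carry over. Pictures are saved under pics/ and viewed, and the job is handed in when it is done.

Besides the shell and the picture viewer there is one more tool, called after ">>>" as a command line: name --pt "numbers of a row" for each row, then --argument value for the rest. step_arm: Moves the arm, as the interface text tells. Its arguments: {"type":"object","properties":{"plan":{"type":"array","items":{"type":"array","items":{"type":"number"}}},"claw":{"type":"number"}},"required":["plan"]}

```bash
ls; mkdir -p pics; python3 - <<'E'
from rig import env
import cv2
s=env.observe(); print(s); print(env.tip_extent)
for n in ("side","top"):
    c=env.capture(n); cv2.imwrite(f"pics/{n}0.png",c["image"][:,:,::-1]); print(n,c["intrinsics"],c["distortion"],c["rvec"],c["tvec"])
    for t in ("recorder","hood_knob","hood","module","tray","gauge_foot","screwdriver_grip","control_box","scrap_bin"):
        print(t,[(round(d["confidence"],2),d["point"],int(d["pixels"].sum())) for d in env.trace(c,t)])
E
```

```text
pics
{'clock': 0.0, 'joint_positions': array([ 1.15011023e+00,  2.64743780e-01,  1.60533861e+00, -9.29463096e-06,
        1.27367996e+00, -3.68905825e-02]), 'qvel': array([-1.47068066e-03, -4.47080050e-04,  7.60320876e-05,  7.28171262e-04,
       -4.06801052e-04,  1.43334045e-03]), 'effort': array([ 1.11320699e-04, -5.02092469e+01, -3.56880713e+01,  7.29280128e-02,
        2.89325381e-02, -1.57428512e-04]), 'position': array([252.47522804, 625.28639393, 248.41339105]), 'orientation': array([-2.41713857e-04,  1.90720707e-01,  9.81643741e-01, -1.05758379e-03]), 'force': array([ 0.1053118 ,  0.13819852, -0.38097446]), 'wrist_torque': array([ 0.00694392, -0.01056743,  0.02885802]), 'width': 1.0006037736990423}
11.0
side [[580.34050472   0.         314.32656833]
 [  0.         580.34050472 236.0703918 ]
 [  0.           0.           1.        ]] [-0.12016242  0.          0.          0.          0.        ] [ 2.11346146  0.54177165 -0.26663968] [-491.55358305  -61.72554886 1684.59448793]
recorder [(0.78, [283.8, 290.0], 8373)]
hood_knob [(0.72, [291.4, 265.5], 2017)]
hood [(0.76, [289.3, 2
[... 314 characters left out ...]
in [(0.66, [249.3, 396.1], 5045)]
top [[441.83199408   0.         318.73945915]
 [  0.         441.83199408 235.95826198]
 [  0.           0.           1.        ]] [-0.00324867  0.          0.          0.          0.        ] [ 2.11971548 -2.11307272  0.15867406] [ -10.34223422  579.44489762 1039.72856879]
recorder [(0.57, [384.8, 238.9], 6171)]
hood_knob [(0.65, [390.6, 219.4], 2164)]
hood [(0.78, [388.9, 220.0], 2257)]
module [(0.59, [401.2, 162.9], 496)]
tray [(0.76, [238.7, 239.5], 3317), (0.6, [237.6, 321.7], 1849)]
gauge_foot [(0.81, [328.9, 159.6], 1003)]
screwdriver_grip [(0.55, [496.8, 311.3], 630)]
control_box [(0.86, [149.0, 215.5], 2566)]
scrap_bin [(0.69, [487.7, 213.5], 3016)]
```

View pics/side0.png

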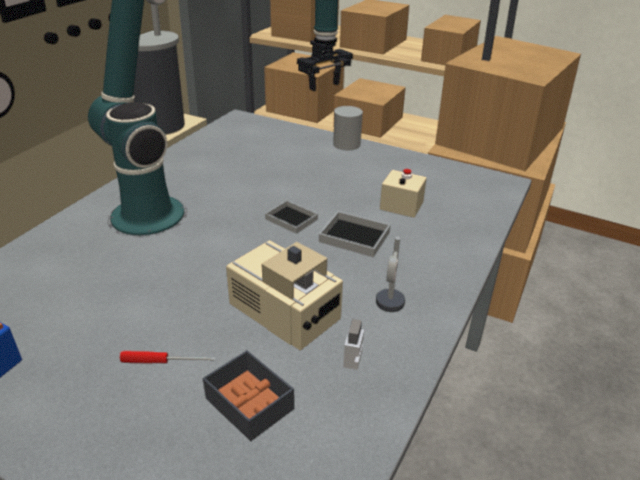

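View pics/top0.png

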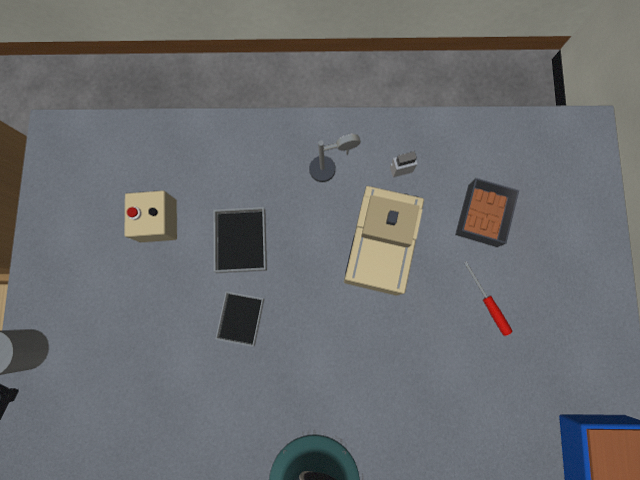

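```bash
cat > h.py <<'E'
import numpy as np,cv2
from rig import env
from scipy.optimize import minimize
def proj(c,P): return cv2.projectPoints(np.asarray(P,float).reshape(-1,1,3),np.array(c["rvec"]),np.array(c["tvec"]),np.array(c["intrinsics"]),np.array(c["distortion"]))[0].reshape(-1,2)
def box(x0,x1,y0,y1,z0,z1): return np.array([[x,y,z] for x in(x0,x1) for y in(y0,y1) for z in(z0,z1)],float)
def place(P,x,y,yaw):
    c,s=np.cos(yaw),np.sin(yaw); return np.c_[P[:,0]*c-P[:,1]*s+x,P[:,0]*s+P[:,1]*c+y,P[:,2]]
def back(c,uv,z):
    R=cv2.Rodrigues(np.array(c["rvec"]))[0];t=np.array(c["tvec"]).ravel()
    u=cv2.undistortPoints(np.array(uv,float).reshape(-1,1,2),np.array(c["intrinsics"]),np.array(c["distortion"])).reshape(-1,2)
    d=np.c_[u,np.ones(len(u))]@R; o=-R.T@t
    return o+d*((z-o[2])/d[:,2])[:,None]
S=4
def sil(c,boxes):
    m=np.zeros((480*S,640*S),np.uint8)
    for P in boxes:
        h=cv2.convexHull(((proj(c,P)+.5)*S-.5).astype(np.float32)); cv2.fillConvexPoly(m,np.round(h*16).astype(np.int32),1,shift=4)
    return m
def iou_fit(cs,ms,model,p0,steps):
    big=[cv2.resize(m.astype(np.uint8),None,fx=S,fy=S,interpolation=cv2.INTER_NEAREST)for m in ms]
    def f(p):
        L=0
        for c,b in zip(cs,big):
            s=sil(c,model(p)); L+=1-(s&b).sum()/(s|b).sum()
        return L
    p0=np.array(p0,float); sim=np.vstack([p0]+[p0+np.eye(len(p0))[i]*steps[i] for i in range(len(p0))])
    r=minimize(f,p0,method="Nelder-Mead",options=dict(initial_simplex=sim,xatol=.01,fatol=1e-5,maxiter=400)); return r.x,r.fun
E
python3 - <<'E'
from h import *
cs=[env.capture(n) for n in("side","top")]
def m(t,k=[0,0]): return [env.trace(c,t)[i]["pixels"] for c,i in zip(cs,k)]
R=m("recorder");H=m("hood");T=m("tray");K=m("hood_knob")
print([ (r&h).sum() for r,h in zip(R,H)],[k.sum() for k in K])
c=cs[1]
print("knob",back(c,[[392,217]],195),"rec",back(c,[[384.8,238.9]],115),"tray",back(c,[[238.7,239.5]],28))
U=[(r|h).astype(bool) for r,h in zip(R,H)]
k0=back(c,[[392,217]],195)[0]
mod=lambda p:[place(box(-165,65,-70,70,0,115),p[0],p[1],p[2]),place(box(-45-p[3],45-p[3],-55,55,115,165),*p[:3]),place(box(-13-p[3],13-p[3],-10,10,165,195),*p[:3])]
for both in((0,1),(0,),(1,)):
  r=iou_fit([cs[i] for i in both],[U[i] for i in both],mod,[k0[0],k0[1],-.2,5],[15,15,.1,8]);print("rec",r)
  if len(both)==2: pr=r[0]
t0=back(c,[[238.7,239.5]],28)[0]
tm=lambda p:[place(box(-80,80,-65,65,0,28),*p)]
for both in((0,1),(0,),(1,)):
  r=iou_fit([cs[i] for i in both],[T[i] for i in both],tm,[t0[0],t0[1],0.05],[15,15,.1]);print("tray",r)
  if len(both)==2: pt=r[0]
for n,c in zip(("side","top"),cs):
    im=c["image"][:,:,::-1].copy(); im=cv2.resize(im,None,fx=4,fy=4,interpolation=cv2.INTER_CUBIC)
    for P in mod(pr)+tm(pt):
        q=(proj(c,P)+.5)*4-.5
        for a in range(8):
            for b in range(a+1,8):
                if bin(a^b).count("1")==1: cv2.line(im,tuple(map(int,q[a])),tuple(map(int,q[b])),(0,255,0),1)
    x,y=(210,180) if n=="side" else (210,120)
    im=im[y*4:y*4+720,x*4:x*4+920]
    cv2.imwrite(f"pics/{n}_fit.png",cv2.resize(im,(766,600)))
E
```

```text
Traceback (most recent call last):
IndexError: list index out of range
```

```bash
cat > fit.py <<'E'
from h import *
def grab(t):
    for _ in range(4):
        cs=[env.capture(n) for n in("side","top")]
        r=[env.trace(c,t) for c in cs]
        if all(r): return cs,[q[0]["pixels"] for q in r]
cs,R=grab("recorder"); _,H=grab("hood"); cs,T=grab("tray")
print([ (r&h).sum() for r,h in zip(R,H)],[t.sum() for t in T])
c=cs[1]
U=[(r|h).astype(bool) for r,h in zip(R,H)]
k0=back(c,[[392,217]],195)[0]
print(k0)
mod=lambda p:[place(box(-165,65,-70,70,0,115),p[0],p[1],p[2]),place(box(-45-p[3],45-p[3],-55,55,115,165),*p[:3]),place(box(-13-p[3],13-p[3],-10,10,165,195),*p[:3])]
for both in((0,1),(0,),(1,)):
  r=iou_fit([cs[i] for i in both],[U[i] for i in both],mod,[k0[0],k0[1],-.2,5],[15,15,.1,8]);print("rec",r)
  if len(both)==2: pr=r[0]
t0=back(c,[[238.7,239.5]],28)[0]
tm=lambda p:[place(box(-80,80,-65,65,0,28),*p)]
for both in((0,1),(0,),(1,)):
  r=iou_fit([cs[i] for i in both],[T[i] for i in both],tm,[t0[0],t0[1],0.05],[15,15,.1]);print("tray",r)
  if len(both)==2: pt=r[0]
for n,c in zip(("side","top"),cs):
    im=c["image"][:,:,::-1].copy(); im=cv2.resize(im,None,fx=4,fy=4,interpolation=cv2.INTER_CUBIC)
    for P in mod(pr)+tm(pt):
        q=(proj(c,P)+.5)*4-.5
        for a in range(8):
            for b in range(a+1,8):
                if bin(a^b).count("1")==1: cv2.line(im,tuple(map(int,q[a])),tuple(map(int,q[b])),(0,255,0),1)
    x,y=(210,200) if n=="side" else (205,160)
    im=im[y*4:y*4+600,x*4:x*4+800] if n=="side" else im[y*4:y*4+600,x*4:x*4+900]
    cv2.imwrite(f"pics/{n}_fit.png",im[:,:800] if n=="side" else im[:,100:])
E
python3 fit.py
```

```text
[np.int64(2087), np.int64(2168)] [np.int64(998), np.int64(1892)]
[ 595.21184626 -169.55261673  195.        ]
rec (array([ 6.13000531e+02, -1.73441478e+02, -2.32728013e-01,  1.01608710e+01]), np.float64(0.08155888277672307))
rec (array([ 6.12532017e+02, -1.72862217e+02, -2.47424532e-01,  1.31472651e+01]), np.float64(0.056886248373833825))
rec (array([ 6.13450260e+02, -1.73762368e+02, -2.33351487e-01,  9.45920003e+00]), np.float64(0.018072948267801925))
tray (array([5.74378446e+02, 1.94805426e+02, 5.00000000e-02]), np.float64(2.0))
tray (array([5.74378446e+02, 1.94805426e+02, 5.00000000e-02]), np.float64(1.0))
tray (array([5.74378446e+02, 1.94805426e+02, 5.00000000e-02]), np.float64(1.0))
```

```bash
sed -i 's/return cs,\[q\[0\]\["pixels"\] for q in r\]/return cs,[max(q,key=lambda d:d["pixels"].sum() if d["confidence"]>.5 else 0)["pixels"] for q in r]/' fit.py; python3 fit.py; python3 -c "
from h import *
print(env.observe()['clock'])"
```

```text
[np.int64(2027), np.int64(2324)] [np.int64(2176), np.int64(3273)]
[ 595.21184626 -169.55261673  195.        ]
rec (array([ 6.12996698e+02, -1.73595973e+02, -2.36374657e-01,  1.49822607e+01]), np.float64(0.08117906643339001))
rec (array([ 6.12709242e+02, -1.73760593e+02, -2.45013411e-01,  7.28606589e+00]), np.float64(0.06509909397810854))
rec (array([ 6.13016890e+02, -1.73614914e+02, -2.34856285e-01,  1.04114447e+01]), np.float64(0.0205808143274131))
tray (array([5.78520037e+02, 1.95940148e+02, 5.79240594e-02]), np.float64(0.07161201155748509))
tray (array([5.79660682e+02, 1.95193691e+02, 5.92560200e-02]), np.float64(0.030861917076359102))
tray (array([5.77886220e+02, 1.96537204e+02, 5.83548616e-02]), np.float64(0.03422158848910206))
2.85
```

View pics/side_fit.png

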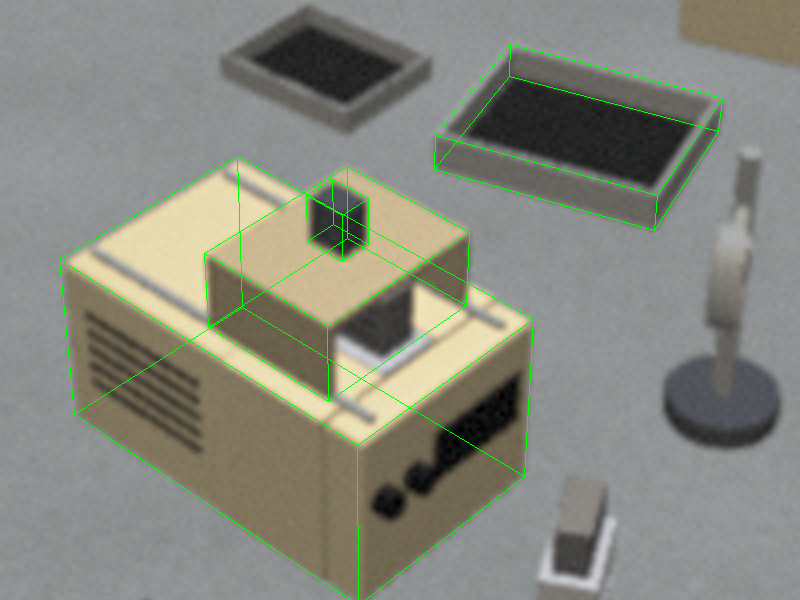

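View pics/top_fit.png

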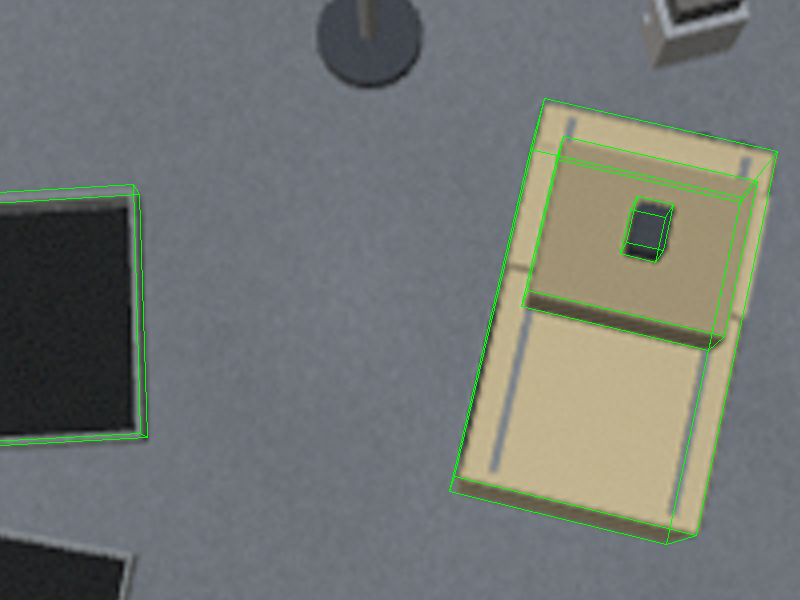

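```bash
cat >> h.py <<'E'
from scipy.spatial.transform import Rotation as Ro
REC=(613.0,-173.6,-.236); TRAY=(578.5,196.0,.058)
def st():
    s=env.observe(); q=s["orientation"]; R=Ro.from_quat([q[1],q[2],q[3],q[0]]).as_matrix(); return s,R
def go(frame,x,y,z,yaw=None):
    "target TCP in frame; tool y along frame y+yaw"
    s,R=st(); fx,fy,a=frame
    c,sn=np.cos(a),np.sin(a); W=np.array([fx+x*c-y*sn,fy+x*sn+y*c,z])
    d=R.T@(W-s["position"])/1000
    cur=np.arctan2(R[1,1],R[0,1]); want=a+np.pi/2+(yaw or 0)
    dy=(want-cur+np.pi)%(2*np.pi)-np.pi
    print("t%.2f"%s["clock"],"pos",s["position"].round(1),"F",s["force"].round(1),"w%.3f"%s["width"],"tilt",R[:,2].round(3),"| W",W.round(1),"shift",d.round(4),"roll %.3f"%-dy,"q6 %.2f"%s["joint_positions"][5])
E
python3 - <<'E'
from h import *
go(REC,-13,0,250); go(REC,-13,0,180)
E
```

```text
t2.85 pos [252.7 625.9 249.7] F [-0.6 -0.2  0.1] w0.998 tilt [ 0. -0. -1.] | W [ 600.4 -170.6  250. ] shift [-6.205e-01 -6.083e-01 -3.000e-04] roll -0.148 q6 -0.04
t2.85 pos [252.7 625.9 249.7] F [-0.6 -0.2  0.1] w0.998 tilt [ 0. -0. -1.] | W [ 600.4 -170.6  180. ] shift [-0.6205 -0.6083  0.0697] roll -0.148 q6 -0.04
```

Target chosen: the module under the hood (side px 307,284), not the smaller free-standing one (354,346). The tray is the larger one (side 353,233 / top 239,240), not the small one (293,219 / 238,322). The fit crop confirmed both.

>>> step_arm --pt "-0.62 -0.608 0 -0.148" --pt "-0.62 -0.608 0 -0.148" --pt "-0.62 -0.608 0 -0.148" --pt "-0.62 -0.608 0 -0.148" --pt "-0.62 -0.608 0 -0.148" --pt "-0.62 -0.608 0 -0.148" --pt "-0.62 -0.608 0 -0.148" --pt "-0.62 -0.608 0 -0.148" --pt "-0.62 -0.608 0 -0.148" --pt "-0.62 -0.608 0 -0.148" --pt "-0.62 -0.608 0 -0.148" --pt "-0.62 -0.608 0 -0.148" --pt "-0.62 -0.608 0 -0.148" --pt "-0.62 -0.608 0 -0.148" --pt "-0.62 -0.608 0 -0.148" --pt "-0.62 -0.608 0 -0.148" --pt "-0.62 -0.608 0 -0.148" --pt "-0.62 -0.608 0 -0.148" --claw -0.2

```text
clock: 5.1
position: [599.7, -168.7, 250.0]
orientation: [0.0, 0.117, 0.993, 0.0]
force: [0.8, 0.6, 0.6]
width: 0.6
```

```bash
python3 - <<'E'
from h import *
go(REC,-13,0,180)
for n in ("side","top"):
    c=env.capture(n); x,y=(230,180) if n=="side" else (320,160)
    cv2.imwrite(f"pics/{n}1.png",cv2.resize(c["image"][y:y+150,x:x+150,::-1],None,fx=4,fy=4,interpolation=cv2.INTER_CUBIC))
E
```

```text
t5.10 pos [ 599.7 -168.7  250. ] F [0.8 0.6 0.6] w0.600 tilt [ 0.  0. -1.] | W [ 600.4 -170.6  180. ] shift [-0.001  -0.0017  0.07  ] roll 0.002 q6 -1.65
```

View pics/side1.png

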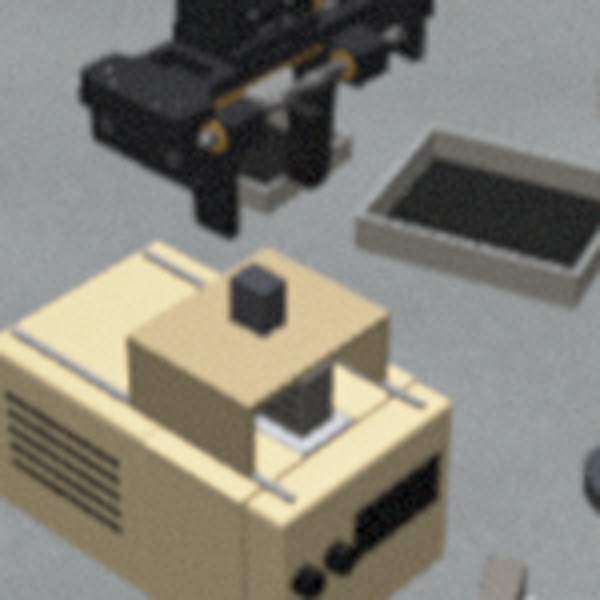

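The gripper stands straight over the knob (crop 258,298) with its jaws across it. Lowering onto it.

>>> step_arm --pt "-0.001 -0.002 0.035 0" --pt "-0.001 -0.002 0.06 0" --pt "-0.001 -0.002 0.069 0" --pt "-0.001 -0.002 0.069 0" --pt "-0.001 -0.002 0.069 0"

```text
clock: 5.82
position: [601.3, -171.3, 182.5]
orientation: [0.001, 0.117, 0.993, -0.0]
force: [0.6, 0.6, 1.1]
width: 0.596
```

>>> step_arm --pt "0 0 0 0" --pt "0 0 0 0" --pt "0 0 0 0" --pt "0 0 0 0" --pt "0 0 0 0" --claw 1

```text
clock: 6.45
position: [601.1, -172.6, 182.8]
orientation: [0.001, 0.117, 0.993, -0.001]
force: [-0.5, -5.0, 1.4]
width: 0.218
```

```bash
python3 - <<'E'
from h import *
go(REC,-117,0,180)
E
```

```text
t6.45 pos [ 601.1 -172.6  182.8] F [-0.5 -5.   1.4] w0.218 tilt [ 0.002 -0.003 -1.   ] | W [ 499.2 -146.2  180. ] shift [0.1052 0.002  0.0025] roll 0.002 q6 -1.65
```

>>> step_arm --pt "0.02 0 0 0" --pt "0.045 0 0 0" --pt "0.07 0 0 0" --pt "0.09 0 0 0" --pt "0.102 0 0 0" --pt "0.106 0 0 0" --pt "0.109 0 0 0" --pt "0.109 0 0 0"

```text
clock: 7.45
position: [499.5, -148.8, 182.9]
orientation: [0.007, 0.117, 0.993, -0.002]
force: [14.1, -8.1, -10.5]
width: 0.224
```

```bash
python3 - <<'E'
from h import *
go(REC,-120,0,180)
for n in ("side","top"):
    c=env.capture(n); x,y=(220,180) if n=="side" else (320,160)
    cv2.imwrite(f"pics/{n}2.png",cv2.resize(c["image"][y:y+150,x:x+150,::-1],None,fx=4,fy=4,interpolation=cv2.INTER_CUBIC))
E
```

```text
t7.45 pos [ 499.5 -148.8  182.9] F [ 14.1  -8.1 -10.5] w0.224 tilt [ 0.012 -0.006 -1.   ] | W [ 496.3 -145.5  180. ] shift [0.0039 0.0024 0.0028] roll 0.002 q6 -1.67
```

View pics/side2.png

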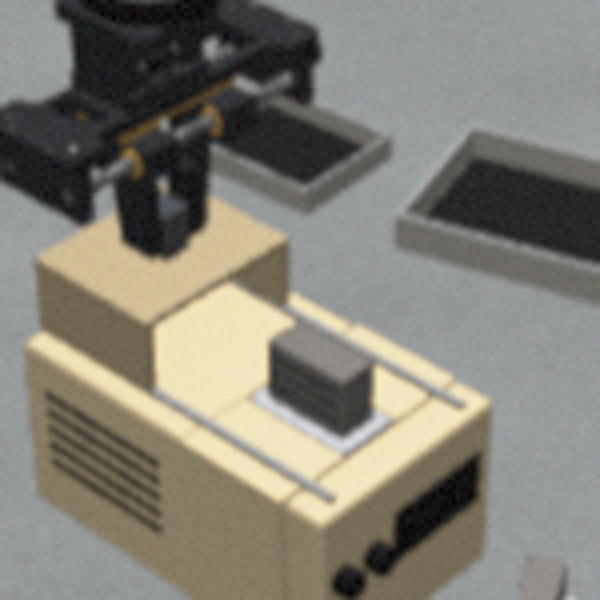

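>>> step_arm --pt "0 0 0 0" --pt "0 0 0 0" --pt "0 0 0 0" --pt "0 0 -0.03 0" --pt "0 0 -0.06 0" --pt "0 0 -0.065 0" --pt "0 0 -0.065 0" --claw -0.2

```text
clock: 8.43
position: [498.5, -148.3, 247.5]
orientation: [0.006, 0.117, 0.993, -0.002]
force: [0.3, -0.3, -1.0]
width: 0.6
```

```bash
python3 - <<'E'
from h import *
go(REC,0,0,200)
for k in range(2):
  cs=[env.capture(n) for n in("side","top")]
  ms=[];
  for c,n in zip(cs,("side","top")):
    r=env.trace(c,"module"); print(n,[(round(d["confidence"],2),d["point"],int(d["pixels"].sum())) for d in r])
    g=proj(c,place(np.array([[0,0,135.]]),*REC))[0]
    r=[d for d in r if np.hypot(*(np.array(d["point"])-g))<12]
    if r: ms.append((c,r[0]["pixels"]))
  mod=lambda p:[place(box(-28,28,-13,13,115,155),p[0],p[1],REC[2]),place(box(-35,35,-20,20,114,115),p[0],p[1],REC[2])]
  if ms:
    p,f=iou_fit([m[0] for m in ms],[m[1] for m in ms],mod,REC[:2],[6,6]); print(p,f)
    for m in ms: print(iou_fit([m[0]],[m[1]],mod,REC[:2],[6,6]))
for n,c in zip(("side","top"),cs):
    im=cv2.resize(c["image"][:,:,::-1],None,fx=8,fy=8,interpolation=cv2.INTER_CUBIC)
    for P in mod(p): 
        q=(proj(c,P)+.5)*8-.5
        for a in range(8):
            for b in range(a+1,8):
                if bin(a^b).count("1")==1: cv2.line(im,tuple(map(int,q[a])),tuple(map(int,q[b])),(0,255,0),1)
    g=(proj(c,place(np.array([[0,0,135.]]),*REC))[0]*8).astype(int)
    cv2.imwrite(f"pics/{n}3.png",im[g[1]-250:g[1]+250,g[0]-300:g[0]+300])
im=np.hstack([cv2.imread(f"pics/{n}3.png")[:, 100:500] for n in("side","top")]); cv2.imwrite("pics/both3.png",im)
E
```

```text
t8.43 pos [ 498.5 -148.3  247.5] F [ 0.3 -0.3 -1. ] w0.600 tilt [ 0.012 -0.006 -1.   ] | W [ 613.  -173.6  200. ] shift [-0.1167  0.0021  0.049 ] roll 0.002 q6 -1.67
side [(0.68, [352.7, 343.8], 784), (0.64, [298.3, 276.8], 750)]
top []
[ 616.9083293  -176.29571928] 0.06794850904350658
(array([ 616.9083293 , -176.29571928]), np.float64(0.06794850904350658))
side [(0.93, [355.3, 345.0], 785), (0.8, [301.6, 276.8], 685)]
top [(0.79, [401.7, 162.8], 476)]
[ 616.83517265 -175.71723709] 0.07316242228089598
(array([ 616.83517265, -175.71723709]), np.float64(0.07316242228089598))
```

View pics/both3.png

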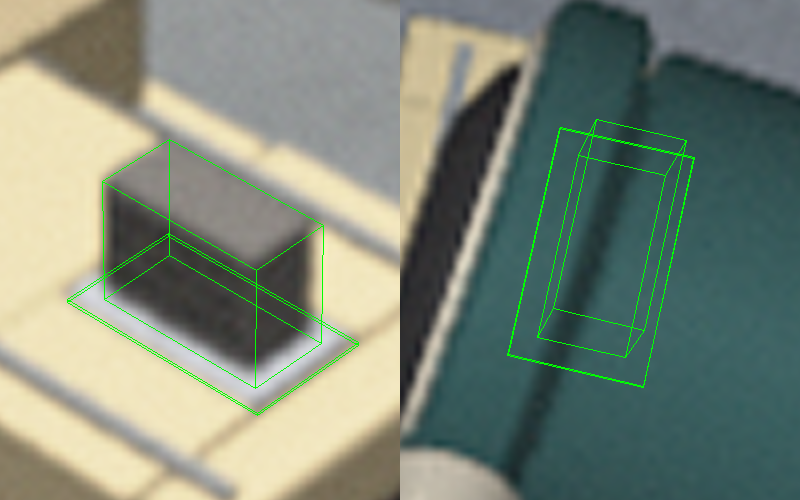

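>>> step_arm --pt "-0.05 0 0 0" --pt "-0.1 0 0.0 0" --pt "-0.117 0 0.03 0" --pt "-0.117 0 0.06 0" --pt "-0.117 0 0.07 0" --pt "-0.117 0 0.07 0" --pt "-0.117 0 0.07 0" --claw 1

```text
clock: 9.7
position: [613.6, -176.1, 180.2]
orientation: [0.007, 0.117, 0.993, -0.002]
force: [0.4, 0.1, 0.1]
width: 0.001
```

```bash
sed -i 's/^REC=.*; TRAY/REC=(613.7,-175.5,-.236); TRAY/' h.py; python3 - <<'E'
from h import *
go(REC,0,0,161)
c=env.capture("side");x,y=(220,180)
cv2.imwrite(f"pics/side4.png",cv2.resize(c["image"][y:y+150,x:x+150,::-1],None,fx=4,fy=4,interpolation=cv2.INTER_CUBIC))
E
```

```text
t9.70 pos [ 613.6 -176.1  180.2] F [0.4 0.1 0.1] w0.001 tilt [ 0.013 -0.006 -1.   ] | W [ 613.7 -175.5  161. ] shift [0.0004 0.0007 0.0192] roll 0.002 q6 -1.65
```

View pics/side4.png

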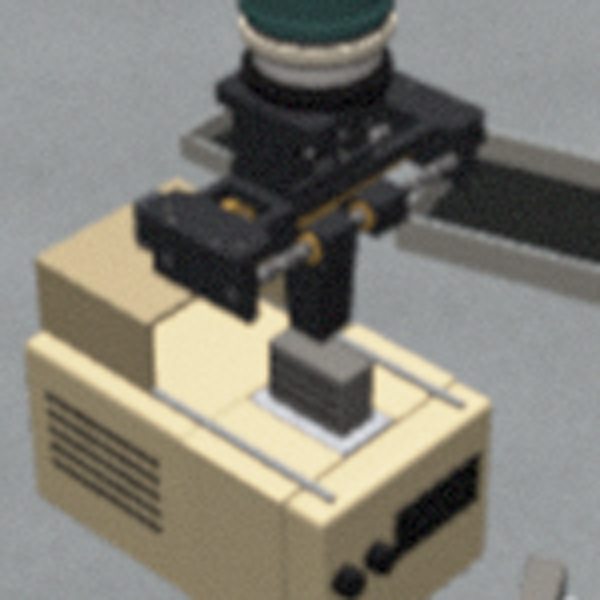

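>>> step_arm --pt "0 0.001 0.01 0" --pt "0 0.001 0.015 0" --pt "0 0.001 0.018 0" --pt "0 0.001 0.021 0" --pt "0 0.001 0.022 0" --pt "0 0.001 0.022 0"

```text
clock: 10.5
position: [615.6, -175.7, 161.5]
orientation: [0.009, 0.117, 0.993, -0.003]
force: [-2.8, 1.1, 11.4]
width: 0.005
```

>>> step_arm --pt "0 0 0.003 0" --pt "0 0 0.005 0" --pt "0 0 0.005 0"

```text
clock: 10.88
position: [617.1, -176.1, 161.5]
orientation: [0.011, 0.117, 0.993, -0.003]
force: [-5.5, 2.1, 19.8]
width: 0.007
```

At the stop (z unchanged, about 20 N). Easing off slowly.

>>> step_arm --pt "0 0 0.0 0" --pt "0 0 -0.006 0" --pt "0 0 -0.012 0" --pt "0 0 -0.018 0" --pt "0 0 -0.024 0" --pt "0 0 -0.03 0" --pt "0 0 -0.036 0" --pt "0 0 -0.042 0" --pt "0 0 -0.05 0" --pt "0 0 -0.05 0"

```text
clock: 12.12
position: [616.6, -175.9, 212.6]
orientation: [0.012, 0.117, 0.993, -0.003]
force: [-0.1, 0.9, 0.8]
width: 0.007
```

```bash
python3 - <<'E'
from h import *
go(REC,0,0,152)
c=env.capture("side");x,y=(220,180)
cv2.imwrite(f"pics/side5.png",cv2.resize(c["image"][y:y+150,x:x+150,::-1],None,fx=4,fy=4,interpolation=cv2.INTER_CUBIC))
E
```

```text
t12.12 pos [ 616.6 -175.9  212.6] F [-0.1  0.9  0.8] w0.007 tilt [ 0.023 -0.009 -1.   ] | W [ 613.7 -175.5  152. ] shift [ 0.0044 -0.0001  0.0605] roll 0.002 q6 -1.65
```

View pics/side5.png

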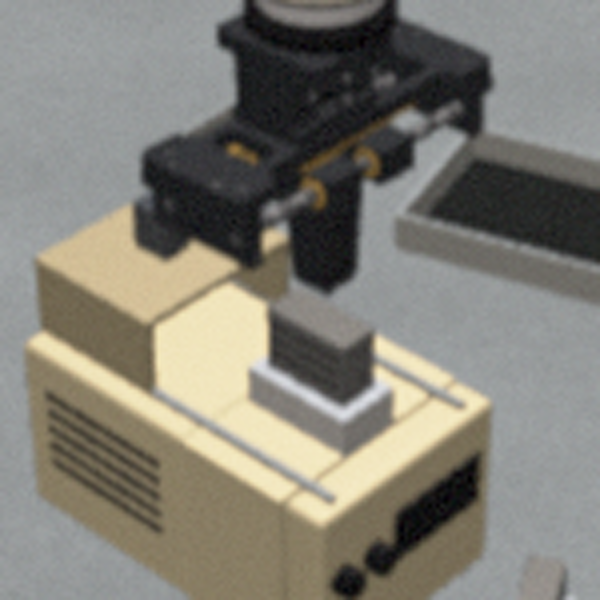

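The module has sprung up: its body now stands clear of the recorder's top (crop 320,400). Opening and lowering round the grip.

>>> step_arm --pt "0.0045 0 0 0" --pt "0.0045 0 0 0" --pt "0.0045 0 0.03 0" --pt "0.0045 0 0.05 0" --pt "0.0045 0 0.06 0" --pt "0.0045 0 0.06 0" --pt "0.0045 0 0.06 0" --claw -0.2

```text
clock: 13.05
position: [613.9, -175.5, 152.8]
orientation: [0.012, 0.117, 0.993, -0.003]
force: [0.0, 0.3, 0.1]
width: 0.603
```

>>> step_arm --pt "0 0 0 0" --pt "0 0 0 0" --pt "0 0 0 0" --pt "0 0 0 0" --claw 1

```text
clock: 13.55
position: [614.1, -175.5, 153.1]
orientation: [0.012, 0.117, 0.993, -0.003]
force: [-0.3, 0.0, 0.8]
width: 0.292
```

>>> step_arm --pt "-0.0003 0 -0.012 0" --pt "-0.0008 0 -0.03 0" --pt "-0.001 0 -0.045 0" --pt "-0.0014 0 -0.06 0" --pt "-0.0018 0 -0.075 0" --pt "-0.002 0 -0.09 0" --pt "-0.0023 0 -0.105 0" --pt "-0.0025 0 -0.115 0" --pt "-0.0025 0 -0.115 0"

```text
clock: 14.68
position: [614.4, -175.2, 269.5]
orientation: [0.013, 0.117, 0.993, -0.004]
force: [0.2, -0.5, -2.5]
width: 0.294
```

```bash
python3 - <<'E'
from h import *
go(REC,0,0,260)
print("tray"); go(TRAY,0,0,270)
for n in("side","top"):
  c=env.capture(n);x,y=(220,150) if n=="side" else (300,100)
  cv2.imwrite(f"pics/{n}6.png",cv2.resize(c["image"][y:y+180,x:x+200,::-1],None,fx=3.3,fy=3.3,interpolation=cv2.INTER_CUBIC))
E
```

```text
t14.68 pos [ 614.4 -175.2  269.5] F [ 0.2 -0.5 -2.5] w0.294 tilt [ 0.026 -0.01  -1.   ] | W [ 613.7 -175.5  260. ] shift [ 0.0009 -0.0004  0.0094] roll 0.002 q6 -1.65
tray
t14.68 pos [ 614.4 -175.2  269.5] F [ 0.2 -0.5 -2.5] w0.294 tilt [ 0.026 -0.01  -1.   ] | W [578.5 196.  270. ] shift [ 0.121   0.3527 -0.0053] roll -0.292 q6 -1.65
```

View pics/side6.png

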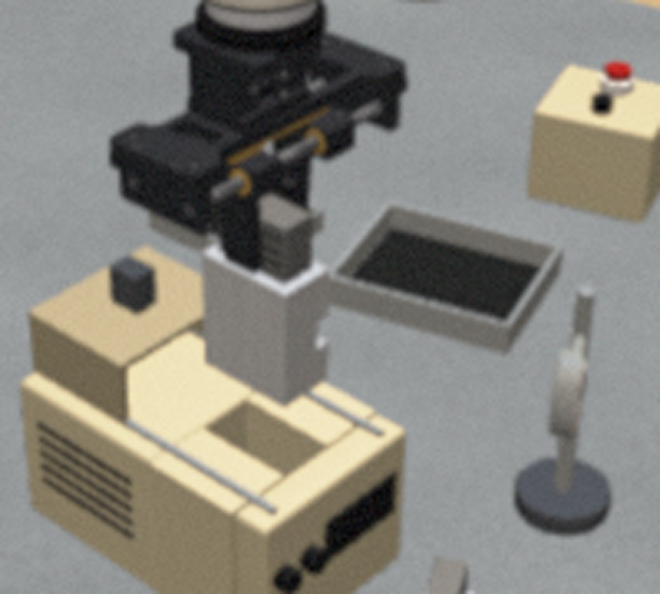

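>>> step_arm --pt "0.005 0.015 0 0" --pt "0.015 0.04 0 -0.03" --pt "0.025 0.07 0 -0.06" --pt "0.035 0.105 0 -0.1" --pt "0.047 0.14 0 -0.13" --pt "0.06 0.175 -0.002 -0.16" --pt "0.072 0.21 -0.003 -0.19" --pt "0.084 0.245 -0.004 -0.22" --pt "0.096 0.28 -0.005 -0.25" --pt "0.106 0.31 -0.005 -0.28" --pt "0.114 0.332 -0.005 -0.292" --pt "0.119 0.347 -0.005 -0.292" --pt "0.121 0.3527 -0.005 -0.292" --pt "0.121 0.3527 -0.005 -0.292" --pt "0.121 0.3527 -0.005 -0.292"

```text
clock: 16.65
position: [577.8, 195.5, 268.4]
orientation: [0.011, -0.028, 1.0, -0.005]
force: [-0.4, -0.2, -2.5]
width: 0.291
```

```bash
python3 - <<'E'
from h import *
go(TRAY,0,0,112); go(TRAY,0,0,105)
for n in("side","top"):
  c=env.capture(n);x,y=(260,120) if n=="side" else (150,150)
  cv2.imwrite(f"pics/{n}7.png",cv2.resize(c["image"][y:y+180,x:x+200,::-1],None,fx=3.3,fy=3.3,interpolation=cv2.INTER_CUBIC))
E
```

```text
t16.65 pos [577.8 195.5 268.4] F [-0.4 -0.2 -2.5] w0.291 tilt [ 0.023 -0.01  -1.   ] | W [578.5 196.  112. ] shift [0.0028 0.0022 0.1563] roll -0.001 q6 -1.33
t16.65 pos [577.8 195.5 268.4] F [-0.4 -0.2 -2.5] w0.291 tilt [ 0.023 -0.01  -1.   ] | W [578.5 196.  105. ] shift [0.0029 0.0023 0.1633] roll -0.001 q6 -1.33
```

View pics/side7.png

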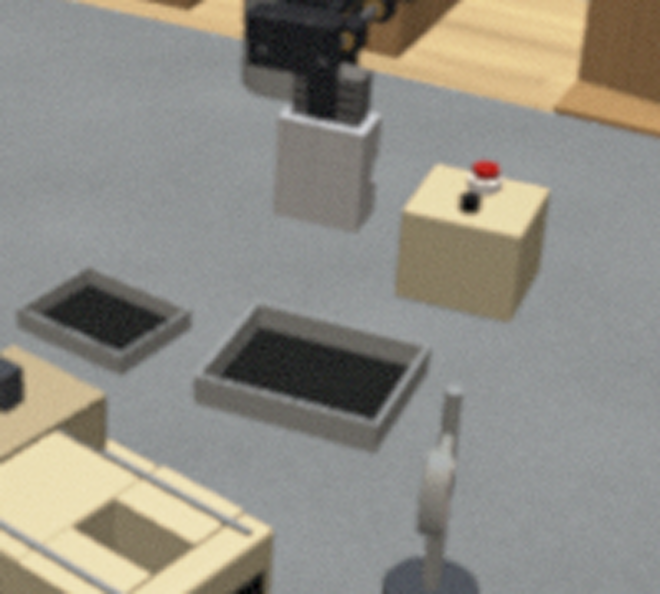

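>>> step_arm --pt "0.0003 0.0003 0.015 0" --pt "0.001 0.001 0.045 0" --pt "0.0015 0.0015 0.075 0" --pt "0.002 0.002 0.105 0" --pt "0.003 0.002 0.13 0" --pt "0.003 0.002 0.145 0" --pt "0.003 0.002 0.153 0" --pt "0.003 0.002 0.156 0" --pt "0.003 0.002 0.156 0"

```text
clock: 17.88
position: [578.9, 195.9, 113.1]
orientation: [0.012, -0.028, 1.0, -0.005]
force: [-0.1, 0.2, -3.3]
width: 0.293
```

>>> step_arm --pt "0 0 0.002 0" --pt "0 0 0.003 0" --pt "0 0 0.005 0" --pt "0 0 0.006 0" --pt "0 0 0.006 0"

```text
clock: 18.5
position: [578.9, 195.8, 106.9]
orientation: [0.012, -0.028, 1.0, -0.005]
force: [0.2, -0.6, -3.0]
width: 0.296
```

>>> step_arm --pt "0 0 0.001 0" --pt "0 0 0.002 0" --pt "0 0 0.003 0" --pt "0 0 0.003 0"

```text
clock: 19.0
position: [579.3, 195.8, 105.4]
orientation: [0.012, -0.028, 1.0, -0.005]
force: [-2.8, -0.5, 6.0]
width: 0.295
```

```bash
python3 - <<'E'
from h import *
go(TRAY,0,0,105)
c=env.capture("side");x,y=(290,150)
cv2.imwrite(f"pics/side8.png",cv2.resize(c["image"][y:y+120,x:x+140,::-1],None,fx=5,fy=5,interpolation=cv2.INTER_CUBIC))
E
```

```text
t19.00 pos [579.3 195.8 105.4] F [-2.8 -0.5  6. ] w0.295 tilt [ 0.025 -0.009 -1.   ] | W [578.5 196.  105. ] shift [0.0008 0.0002 0.0004] roll -0.001 q6 -1.32
```

View pics/side8.png

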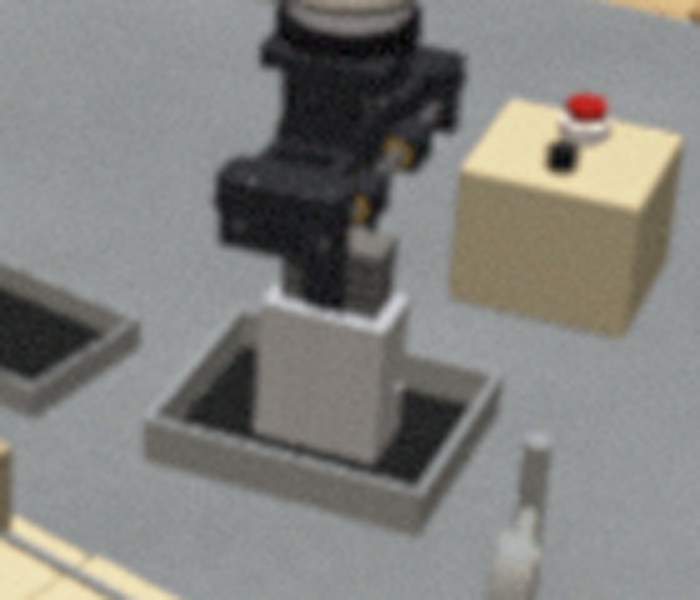

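The module is touching the tray floor, upright. Letting go, then rising straight up.

>>> step_arm --pt "0 0 0 0" --pt "0 0 0 0" --pt "0 0 0 0" --pt "0 0 0 0" --pt "0 0 0 0" --claw -0.2

```text
clock: 19.68
position: [579.3, 195.8, 105.3]
orientation: [0.012, -0.028, 1.0, -0.005]
force: [-0.8, -0.1, -0.2]
width: 0.6
```

>>> step_arm --pt "0 0 -0.015 0" --pt "-0.001 0 -0.045 0" --pt "-0.0025 0 -0.1 0" --pt "-0.004 0 -0.15 0" --pt "-0.004 0 -0.16 0" --pt "-0.004 0 -0.16 0"

```text
clock: 20.42
position: [579.7, 197.7, 266.7]
orientation: [0.013, -0.028, 0.999, -0.005]
force: [0.2, -0.2, -0.8]
width: 0.599
```

```bash
python3 - <<'E'
from h import *
REC2=(613.7,-175.5,-.236)
go(REC,-118,0,260); 
c=env.capture("side");x,y=(290,150)
cv2.imwrite(f"pics/side9.png",cv2.resize(c["image"][y:y+120,x:x+140,::-1],None,fx=5,fy=5,interpolation=cv2.INTER_CUBIC))
E
```

```text
t20.43 pos [579.7 197.7 266.7] F [ 0.2 -0.2 -0.8] w0.599 tilt [ 0.027 -0.009 -1.   ] | W [ 499.  -147.9  260. ] shift [ 0.1004 -0.3404  0.0075] roll 0.293 q6 -1.33
```

View pics/side9.png

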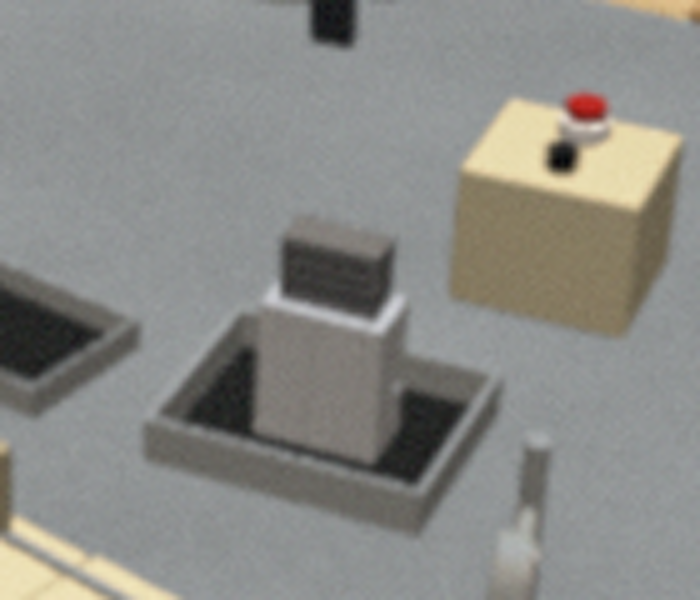

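The module stands upright in the tray by itself. Back to the hood knob.

>>> step_arm --pt "0.01 -0.04 0 0.04" --pt "0.027 -0.09 0 0.08" --pt "0.042 -0.14 0.0 0.13" --pt "0.06 -0.2 0.003 0.18" --pt "0.077 -0.26 0.005 0.23" --pt "0.09 -0.31 0.007 0.27" --pt "0.1 -0.34 0.0075 0.293" --pt "0.1 -0.34 0.0075 0.293" --pt "0.1 -0.34 0.0075 0.293" --pt "0.1 -0.34 0.0075 0.293"

```text
clock: 21.72
position: [498.4, -146.6, 257.9]
orientation: [0.012, 0.117, 0.993, -0.003]
force: [0.6, -0.0, -0.5]
width: 0.599
```

```bash
python3 - <<'E'
from h import *
go(REC,-118,0,182)
E
```

```text
t21.73 pos [ 498.4 -146.6  257.9] F [ 0.6 -0.  -0.5] w0.599 tilt [ 0.022 -0.009 -1.   ] | W [ 499.  -147.9  182. ] shift [ 0.0009 -0.0009  0.0759] roll 0.001 q6 -1.67
```

>>> step_arm --pt "0.001 -0.001 0.03 0" --pt "0.001 -0.001 0.06 0" --pt "0.001 -0.001 0.074 0" --pt "0.001 -0.001 0.075 0" --pt "0.001 -0.001 0.075 0"

```text
clock: 22.35
position: [499.7, -148.0, 184.0]
orientation: [0.012, 0.117, 0.993, -0.003]
force: [-0.3, 0.1, -0.3]
width: 0.6
```

>>> step_arm --pt "0 0 0 0" --pt "0 0 0 0" --pt "0 0 0 0" --pt "0 0 0 0" --claw 1

```text
clock: 22.85
position: [499.7, -148.8, 184.3]
orientation: [0.013, 0.117, 0.993, -0.004]
force: [-0.7, -4.4, 0.6]
width: 0.228
```

```bash
python3 - <<'E'
from h import *
go(REC,2,0,183)
E
```

```text
t22.85 pos [ 499.7 -148.8  184.3] F [-0.7 -4.4  0.6] w0.228 tilt [ 0.024 -0.011 -1.   ] | W [ 615.6 -176.   183. ] shift [-0.119   0.0005  0.0044] roll 0.002 q6 -1.67
```

>>> step_arm --pt "-0.02 0 0.0005 0" --pt "-0.045 0 0.001 0" --pt "-0.07 0 0.002 0" --pt "-0.095 0 0.0025 0" --pt "-0.11 0 0.003 0" --pt "-0.118 0 0.003 0" --pt "-0.123 0 0.003 0" --pt "-0.126 0 0.003 0" --pt "-0.126 0 0.003 0"

```text
clock: 23.98
position: [616.8, -176.3, 184.3]
orientation: [0.006, 0.117, 0.993, -0.003]
force: [-17.9, 4.8, 11.5]
width: 0.224
```

```bash
python3 - <<'E'
from h import *
go(REC,0,0,183)
E
```

```text
t23.98 pos [ 616.8 -176.3  184.3] F [-17.9   4.8  11.5] w0.224 tilt [ 0.012 -0.008 -1.   ] | W [ 613.7 -175.5  183. ] shift [0.0033 0.0001 0.0012] roll 0.002 q6 -1.65
```

>>> step_arm --pt "0.003 0 0 0" --pt "0.003 0 0 0" --pt "0.003 0 0 0" --pt "0.003 0 0 0" --pt "0.003 0 -0.03 0" --pt "0.003 0 -0.08 0" --pt "0.003 0 -0.1 0" --pt "0.06 0.06 -0.1 0" --pt "0.12 0.12 -0.1 0" --pt "0.16 0.16 -0.1 0" --pt "0.16 0.16 -0.1 0" --claw -0.2

```text
clock: 25.35
position: [495.1, 19.0, 280.5]
orientation: [0.006, 0.116, 0.993, -0.003]
force: [0.2, -0.5, 0.9]
width: 0.601
```

```bash
python3 - <<'E'
from h import *
go(REC,0,0,183)
for n in("side","top"):
  c=env.capture(n)
  im=cv2.resize(c["image"][:,:,::-1],None,fx=4,fy=4,interpolation=cv2.INTER_CUBIC)
  for P in [place(box(-45,45,-55,55,115,165),*REC),place(box(-13,13,-10,10,165,195),*REC)]:
        q=(proj(c,P)+.5)*4-.5
        for a in range(8):
            for b in range(a+1,8):
                if bin(a^b).count("1")==1: cv2.line(im,tuple(map(int,q[a])),tuple(map(int,q[b])),(0,255,0),1)
  x,y=(220,190) if n=="side" else (230,150)
  cv2.imwrite(f"pics/{n}10.png",im[y*4:y*4+600,x*4:x*4+800])
E
```

```text
t25.35 pos [495.1  19.  280.5] F [ 0.2 -0.5  0.9] w0.601 tilt [ 0.011 -0.007 -1.   ] | W [ 613.7 -175.5  183. ] shift [-0.159  -0.1616  0.1001] roll 0.004 q6 -1.34
```

View pics/side10.png

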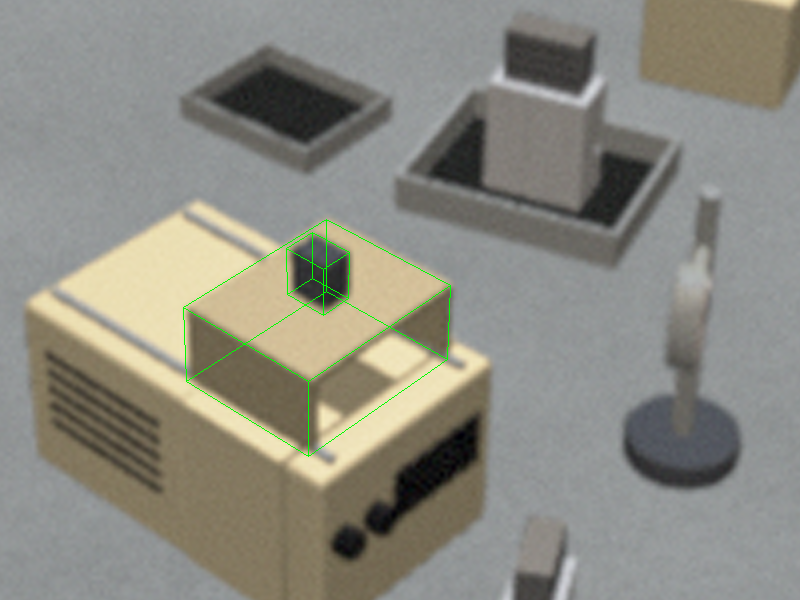

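View pics/top10.png

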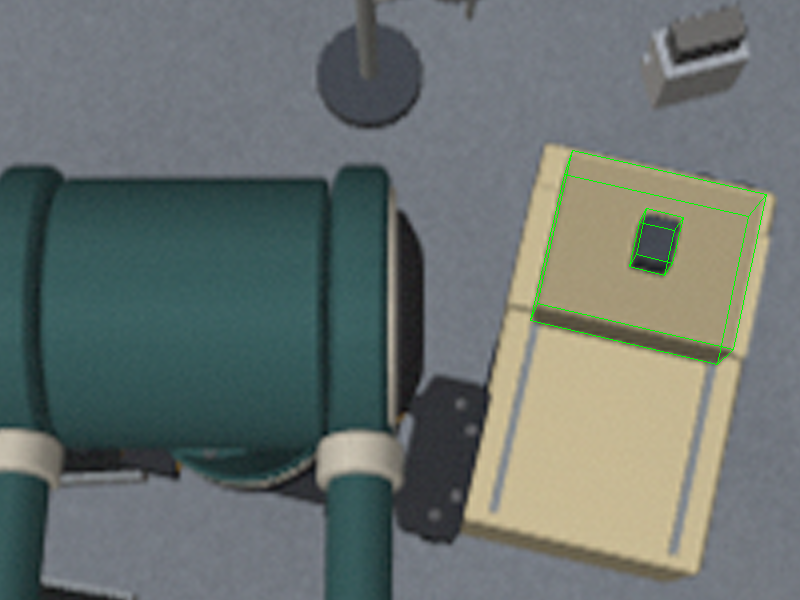

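The overlay of a shut hood matches both pictures: knob at crop (322,272) in the side view and (655,243) in the top view. The module stands upright in the tray at (545,110), and the gauge and screwdriver have not been touched. The arm is clear.

```bash
python3 - <<'E'
from rig import env
print(env.sign_off())
E
```

```text
the job is handed in; nothing more can be done
None
```

The job is done and handed in at about 25.5 s of the 61 s allowed; the sign-off gives no verdict.

**What I did**
1. **Hood opened:** gripped the knob and slid the hood to its open stop, about 14 N against it.
2. **Latch tripped:** pressed the module to its firm stop, about 20 N, and it sprang up as I eased off.
3. **Module moved:** drew it out by its grip and lowered it to contact in the centre of the larger tray, about 6 N, before letting go.
4. **Hood shut:** pushed the hood 120 mm back to its shut stop, about 18 N against it.

**Last checks**
- **Hood:** the drawn outline of a fully shut hood matched both pictures.
- **Module:** it stands upright on its own in the tray in the last side picture. The arm hid the tray in the last top picture, so I had only that one view.
- **Robot:** the gripper was clear of everything, with a force reading near zero.
- **Bystanders:** nothing touched them. The gauge looks unmoved. The screwdriver was outside the last crops, so I did not re-measure it.

**Disagreements**
- **Recorder position:** my first camera fit was about 2 mm off in y; I corrected it from where the gripped knob settled and a new side-view picture of the module.
- **Module fit:** the network's outline of the module ran about 3 mm too far in x, so I kept the value from the picture.
- **Tool tilt:** the tool picked up a tilt of 0.01 to 0.03 rad from contact, well under the 0.12 rad limit.

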